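# Press home the last lids of a tray of pots

## Task

Swing the press head in over the tray until it seats in its end detent. Then move the tray by its knob so that each pot with a red lid comes centred under the ram in turn, any order, and push the ram's palm knob down until that lid is fully home. Touch no pot or lid with the robot, knock nothing else over or aside, and finish with the head still seated and the ram up.

Things in the scene. Friction and masses are not known exactly. Their poses are not given: they have to be found in the camera images.
- stand: Fixed bench lid press: aluminium base plate, L-shaped, with slides, tray and press head on it. Origin on the worktop, right under the place where the ram's axis stands when the press head is seated; x away from the robot and y to the left when its yaw is 0. The base reaches x -70 to 70, y -130 to 130 mm, and to x 149 at the left, where a steel column stands at (118, 70) mm.
- saddle (a joint): Lower slide, m, along the stand's y: -0.060 to 0.060, 0 in the middle; grows to the left. Starts anywhere. Stiff enough (about 2 N) to stay where it is left.
- tray (a joint): Upper slide, m, along the stand's x: -0.032 to 0.032, 0 in the middle; grows away from the robot. Starts anywhere. Stays where it is left (about 2 N). The white tray's centre stands at (tray, saddle) in the stand's frame.
- tray_mid (a point): Centre of the white tray's underside, 33 mm above the worktop; axes as the stand's. The tray is 130 x 182 mm, its top 47 mm above the worktop, with 2 x 3 round nests 12 mm deep, at x = -26 and +26, y = -52, 0 and +52 mm from this point, each with a pot in it.
- tray_grip (a point): Black upright knob with which the tray is moved in both directions, on a steel tongue at the tray's right end, 147 mm from the tray's centre. The knob is round, 25 mm diameter at the widest, its top 95 mm above the worktop (16 mm over this point); the tongue's top is at 45 mm. This point lies on its axis, 79 mm above the worktop: the height to grip.
- head (a joint): Swing of the grey press head about the upright column, rad: 0 parked out to the left, grows counter-clockwise seen from above, 1.41 seated against its stop in the detent right over the tray's middle. A spring plunger clicks over a nib just before the stop (about 4 N at the ram knob) and holds it there; it starts somewhere from 0 to 0.3.
- head_hinge (a point): Point on the column's axis, 110 mm above the worktop, about which the press head swings.
- ram: Upright ram at the end of the press head, 137 mm from the column's axis. Origin at the centre of its flat rubber foot (40 mm diameter), 90 mm above the worktop when up. It slides straight down up to 16 mm against a light spring (3 to 6 N) and comes back up by itself. The head's guide boss round it is 42 mm in diameter and its top is 118 mm above the worktop.
- ram_knob (a point): Centre of the top of the ram's black round palm knob: 48 mm diameter, 16 mm thick, its top 152 mm above the worktop when up. Press it straight down; the head can also be swung by it.
- pot_a: White pot with a red lid, its lid standing 7 mm proud, so that the white neck shows below it and its top is 83 mm above the worktop. It sits tight in its nest and rides with the tray. Body 45 mm diameter, 22 mm high; neck 40 mm diameter; rim 38 mm above its foot. Origin at the centre of its foot, 35 mm above the worktop, z up.
- lid_a (a joint): How far the red lid of pot_a (45 mm diameter, 14 mm high) has been pushed down its neck, m: 0 proud, 0.007 fully home (top then 76 mm above the worktop). Tight: takes about 5 N and stays where it is.
- pot_b: White pot with a red lid, its lid standing 7 mm proud, so that the white neck shows below it and its top is 83 mm above the worktop. It sits tight in its nest and rides with the tray. Body 45 mm diameter, 22 mm high; neck 40 mm diameter; rim 38 mm above its foot. Origin at the centre of its foot, 35 mm above the worktop, z up.
- lid_b (a joint): How far the red lid of pot_b (45 mm diameter, 14 mm high) has been pushed down its neck, m: 0 proud, 0.007 fully home (top then 76 mm above the worktop). Tight: takes about 5 N and stays where it is.
- pot_c: White pot with a red lid, its lid standing 7 mm proud, so that the white neck shows below it and its top is 83 mm above the worktop. It sits tight in its nest and rides with the tray. Body 45 mm diameter, 22 mm high; neck 40 mm diameter; rim 38 mm above its foot. Origin at the centre of its foot, 35 mm above the worktop, z up.
- lid_c (a joint): How far the red lid of pot_c (45 mm diameter, 14 mm high) has been pushed down its neck, m: 0 proud, 0.007 fully home (top then 76 mm above the worktop). Tight: takes about 5 N and stays where it is.
- pot_d: White pot with a white lid, its lid already fully home (top 76 mm above the worktop). It sits tight in its nest and rides with the tray. Body 45 mm diameter, 22 mm high; neck 40 mm diameter; rim 38 mm above its foot. Origin at the centre of its foot, 35 mm above the worktop, z up.
- pot_e: White pot with a white lid, its lid already fully home (top 76 mm above the worktop). It sits tight in its nest and rides with the tray. Body 45 mm diameter, 22 mm high; neck 40 mm diameter; rim 38 mm above its foot. Origin at the centre of its foot, 35 mm above the worktop, z up.
- pot_f: White pot with a white lid, its lid already fully home (top 76 mm above the worktop). It sits tight in its nest and rides with the tray. Body 45 mm diameter, 22 mm high; neck 40 mm diameter; rim 38 mm above its foot. Origin at the centre of its foot, 35 mm above the worktop, z up.
- mill: Dark wooden pepper mill, 58 mm diameter, 170 mm high, a bystander. Origin at the centre of its foot.
- oil: Glass oil bottle with a cork, 68 mm diameter, 197 mm high, a bystander. Origin at the centre of its foot.
- jam: Jam jar with a white lid, 68 mm diameter, 84 mm high, a bystander. Origin at the centre of its foot.

How it is judged:
By the outcome, as a careful person would: the job done as asked, in the order asked, and still so for the second after the job is handed in, with the robot touching nothing.
It also fails if it takes over 72 s, if anything falls off the work surface, if the arm or the gripper's body presses on something with over 40 N, if the wrist force passes 120 N, or if a joint passes its speed limit or range.

## Robot

A 6-joint arm with a two-finger parallel gripper is mounted at the origin on a cart in front of the work surface, level with it; the furniture and walls round the work are solid. World frame = base frame: x ahead of the robot, y to its left, z up, the work surface at z = 0. Lengths are in m, angles in rad, forces in N, time in s.
With the tool pointing down it reaches from about 0.4 to 0.825 m from the base axis. Payload 7 kg.
Tool frame: the origin (TCP) lies midway between the tips of the shut fingers; the grasp point (between the pads) lies 19 mm behind it (ctrl.hold_point_z is the distance from the TCP to the grasp point, in m); z points along the fingers, y is the line along which they close (so a half turn about z gives the same grasp; the last joint's range is limited). The gripper opens to 85 mm and grips with 20 to 120 N. Pads are 22 mm wide; open, the fingers measure 114 mm over their backs; the gripper's body (76 mm by 85 mm) begins 54 mm behind the grasp point. The pads swing forward as they close: fully open they stand 13 mm farther back than shut.
Start: joints at [1.529, 0.359, 0.012, 0, -1.224, -0.288], TCP at [0.219, 0.639, 0.231] pointing down, gripper open.
Joint ranges: [-3.07, 3.07], [-1.43, 2.12], [-1.02, 1.25], [-3.03, 1.67], [-3.05, -0], [-3.03, 3.03]. Speed limits (rad/s): [2.39, 2.39, 3.01, 3.14, 3.14, 3.14].

## Interface

Orientations are given as a rotation vector (axis times angle).
In Python, from station import ctrl, optics gives the robot as it stands. The module is installed in compiled form; this text tells all that it offers.
- The arm moves only by the shell command python3 -m jog 'ROWS' [FORCE]. ROWS is JSON, a list of rows, each an object with "delta_pos": the shift along the tool's x, y, z in units of 0.5 m (1.0 is 0.5 m), a list of three; "turn": the turn about the tool's z in units of pi/2 rad (1.0 is pi/2 rad); "hand": the opening, from -1 (shut) to 1 (fully open). In form: [{"delta_pos": [tx, ty, tz], "turn": turn, "hand": hand}, ...]. A call has 1 to 12 rows; each row is the pose to reach, as a shift and turn from the pose commanded when the call began, along the tool's axes at that moment; what a row does not reach only later rows make up. A row lasts 1/8 s, in which the tool goes at most 62.5 mm and 10.7 degrees, less where a joint would pass 70% of its speed; a pose out of reach is approached as far as the arm can. A call with a number of a shift or a turn outside -1 to 1 is refused whole. A call with a gripper value outside its range is refused whole. The fingers move at their own pace and stop on an object; FORCE is the grip in N (left out, the last holds). Time passes only in rows, so rows that repeat a pose let the fingers close. It gives the time, the measured TCP pose, the force, the opening and the grip force at its end, in the units of the state.
- ctrl.state(): the state, without advancing time (a new reading comes with each control period).
- optics.snapshot(name): name is "scene" or "top" or "wrist"; returns the picture (420x560x3 uint8, red, green, blue); there is no depth.
- optics.camera_info(name): a dict with "fx", "fy", "cx", "cy" (pixels), "world_from_camera" (4x4, takes a point from camera to world coordinates); the wrist camera has in their place "mount" (4x4, takes a point from camera to tool coordinates, whose origin is the TCP and whose axes are the flange's). Camera axes: x right, y down, z forward; pixel columns grow to the right and rows downward; lengths in m; the calibration is good to about 2 mm. The wrist camera is an equidistant fisheye: a pixel r from the principal point sees the ray r / f radians off the axis. A picture is of the moment at which its call begins: read the wrist's pose just before it. camera_info takes no time and is no camera call.
- ctrl.close_job(): hands the job in; it is judged then, once.
Trained networks look in the newest picture that a camera, given by its name, has taken for a name from the list of things; names that differ only in an ending like _2 or _b are one class to them, and where a whole thing is asked for, a point or a joint stands for the part that bears it (a point fixed in the world has none). Each returns a list of dicts, best first, with "confidence" (0 to 1); they miss things now and then, are a little off and sometimes report something else, mostly with a low value. They report only what shows in the picture. A call takes as long as a camera call.
- optics.recognise(camera, target): "location" ([x, y, z] in m, in world coordinates, good to about 4 mm: the middle of the surface that is visible of it).
- optics.mark_of(camera, target): "location" ([x, y, z] in m, in world coordinates, good to about 4 mm: a listed point, or the origin of a listed thing).
The state is a dict: "time": time; "qpos": joint angles; "joint_vel": joint speeds; "joint_torque": joint torques, N m; "eef_pos": TCP position; "eef_rot": TCP orientation; "ft_force": force on the tool from outside, world axes, zero at the start; "torque": the same for the moment, N m; "grip_width": finger opening in m; "grasp_force": force on a finger pad.
Only numpy, scipy, OpenCV 4.12 (cv2) and the standard library are available. Lean on these libraries where they do the work, as an engineer would, in place of code of your own. Each camera call takes 0.05 s, during which the arm holds its last target. There are 200 camera calls.

## Working session

There is one attempt and no reset: what is moved stays moved. The work goes in short steps, Python scripts to look and compute and a shell command to move; the robot and the scene stay as the last step left them, time stands still between calls to the robot, and variables do not carry over. Pictures are saved under pics/ and viewed, at most 10 in all, crops included, and the job is handed in when it is done.

```bash
mkdir -p pics
python3 - <<'E'
from station import ctrl, optics
import cv2,numpy as np
s=ctrl.state();print(s['time'],s['eef_pos'],s['eef_rot'])
for c in('scene','top'):
    im=optics.snapshot(c);cv2.imwrite(f'pics/{c}0.png',im[:,:,::-1])
    i=optics.camera_info(c);print(c,i['fx'],i['cx'],i['cy'],np.round(i['world_from_camera'],3).tolist())
    for t in('stand','tray_mid','tray_grip','head_hinge','ram','ram_knob','pot_a','pot_d','mill','oil','jam'):
        print(t,[(np.round(d['location'],3).tolist(),round(d['confidence'],2)) for d in optics.mark_of(c,t)][:4])
print(ctrl.state()['time'])
E
```

```text
0.0 [0.21845534 0.63816424 0.23034979] [ 3.09728680e+00 -5.15628680e-01 -2.41774296e-04]
scene 434.4017150265409 284.7796956005429 215.94863853586304 [[-0.804, -0.455, 0.383, 0.171], [-0.595, 0.597, -0.538, 0.519], [0.016, -0.661, -0.751, 0.791], [0.0, 0.0, 0.0, 1.0]]
stand [([0.462, -0.023, -0.002], 0.64)]
tray_mid [([0.473, 0.014, 0.036], 0.73)]
tray_grip [([0.451, 0.013, 0.034], 0.74), ([0.496, -0.129, 0.081], 0.6), ([0.584, 0.18, -0.001], 0.59)]
head_hinge [([0.573, 0.064, 0.112], 0.93), ([0.493, 0.073, 0.035], 0.18)]
ram [([0.496, -0.132, 0.081], 0.57), ([0.45, 0.127, 0.095], 0.56)]
ram_knob [([0.456, 0.128, 0.152], 0.96)]
pot_a [([0.462, -0.039, 0.037], 0.93), ([0.502, 0.018, 0.037], 0.9), ([0.445, 0.061, 0.032], 0.66), ([0.452, 0.012, 0.031], 0.6)]
pot_d [([0.462, -0.039, 0.037], 0.93), ([0.502, 0.018, 0.037], 0.9), ([0.445, 0.061, 0.032], 0.66), ([0.452, 0.012, 0.031], 0.6)]
mill [([0.632, -0.173, -0.005], 0.8)]
oil [([0.583, 0.181, 0.001], 0.77)]
jam [([0.391, 0.232, -0.001], 0.84)]
top 518.659044203008 287.5445620447571 201.31964153287146 [[-0.009, -0.992, 0.124, 0.374], [-1.0, 0.009, 0.005, 0.028], [-0.006, -0.124, -0.992, 1.206], [0.0, 0.0, 0.0, 1.0]]
stand [([0.462, -0.025, 0.006], 0.58)]
tray_mid [([0.474, 0.014, 0.038], 0.71)]
tray_grip [([0.499, -0.132, 0.076], 0.76)]
head_hinge [([0.567, 0.065, 0.112], 0.95)]
ram [([0.452, 0.129, 0.092], 0.57), ([0.565, 0.063, 0.111], 0.24)]
ram_knob [([0.451, 0.132, 0.152], 0.71)]
pot_a [([0.459, -0.039, 0.035], 0.82), ([0.451, 0.01, 0.035], 0.81), ([0.498, 0.068, 0.032], 0.76), ([0.504, 0.02, 0.036], 0.61)]
pot_d [([0.459, -0.039, 0.035], 0.82), ([0.451, 0.01, 0.035], 0.81), ([0.498, 0.068, 0.032], 0.76), ([0.504, 0.02, 0.036], 0.61)]
mill [([0.633, -0.173, 0.002], 0.77)]
oil [([0.585, 0.183, 0.002], 0.83)]
jam [([0.397, 0.232, -0.002], 0.67), ([0.57, 0.062, 0.114], 0.17)]
1.2
```

View pics/top0.png

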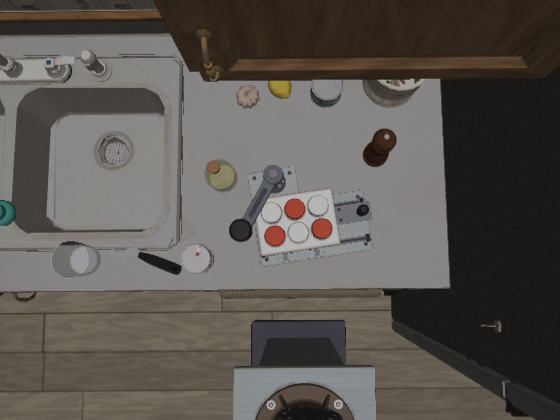

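View pics/scene0.png

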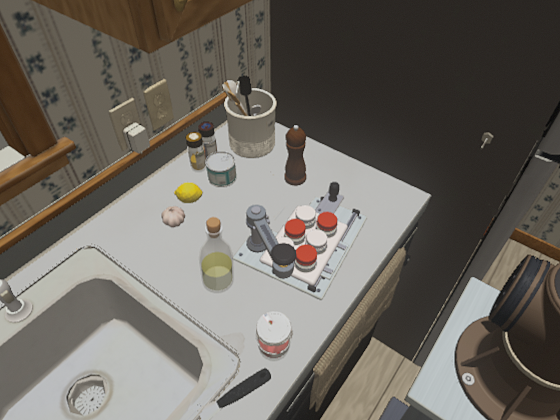

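The top view shows the red lids at far-middle (295,209), near-left (275,236) and near-right (322,229). The ram knob is at (241,230), the tray knob at (363,210) and the column at (272,175). The scene view agrees: the press head is parked to the left and its path over the tray is clear. Next I'll refine these positions with colour blobs from both views.

```bash
cat > h.py <<'E'
from station import ctrl, optics
import cv2,numpy as np
from scipy.spatial.transform import Rotation as R
def ray(c,u,v):
    i=optics.camera_info(c);T=np.array(i['world_from_camera'])
    return T[:3,3],T[:3,:3]@np.array([(u-i['cx'])/i['fx'],(v-i['cy'])/i['fy'],1])
def onz(c,uv,z):
    o,d=ray(c,*uv);return o+d*(z-o[2])/d[2]
def proj(c,p):
    i=optics.camera_info(c);T=np.linalg.inv(i['world_from_camera']);q=T[:3,:3]@np.array(p)+T[:3,3]
    return np.array([i['cx']+i['fx']*q[0]/q[2],i['cy']+i['fy']*q[1]/q[2]])
def tri(l):
    A=0;b=0
    for c,uv in l:
        o,d=ray(c,*uv);d=d/np.linalg.norm(d);P=np.eye(3)-np.outer(d,d);A=A+P;b=b+P@o
    return np.linalg.solve(A,b)
def blobs(m,amin=30):
    n,_,st,ce=cv2.connectedComponentsWithStats(m.astype(np.uint8));
    return [(ce[k],st[k]) for k in range(1,n) if st[k][4]>=amin]
def red(im):
    i=im.astype(int);return (i[:,:,0]>110)&(i[:,:,1]<70)&(i[:,:,2]<70)
def dark(im): return im.max(2)<60
def near(bl,uv,r=15):
    c=[b for b in bl if np.hypot(*(b[0]-uv))<r];return max(c,key=lambda b:b[1][4]) if c else None
def delta(tgt,heading=None):
    "tool-axes shift (in 0.5 m) and turn (pi/2) to target TCP; heading = wanted tool-y angle (deg)"
    s=ctrl.state();Rm=R.from_rotvec(s['eef_rot']).as_matrix()
    d=Rm.T@(np.array(tgt)-s['eef_pos'])/0.5
    t=None
    if heading is not None:
        h=np.degrees(np.arctan2(Rm[1,1],Rm[0,1]));t=-((heading-h+180)%360-180)/90
    return np.round(d,4).tolist(),t
E
python3 - <<'E'
from h import *
ims={c:cv2.imread(f'pics/{c}0.png')[:,:,::-1] for c in('top','scene')}
for n,p,f in(('ram',[.453,.13,.146],dark),('tknob',[.498,-.132,.082],dark)):
    l=[]
    for c in ims:
        b=near(blobs(f(ims[c])),proj(c,p));print(n,c,proj(c,p).round(1),b)
        if b:l.append((c,b[0]))
    if len(l)==2:print(tri(l).round(4))
bl=blobs(red(ims['top']))
L=[]
for b in bl:
    p=onz('top',b[0],.083);print('red',b[0].round(1),b[1],p.round(4))
for b in blobs(red(ims['scene'])):print('red sc',b[0].round(1),b[1],onz('scene',b[0],.081).round(4))
E
```

```text
ram top [240.6 228.1] (array([240.31009615, 229.82692308]), array([229, 219,  24,  23, 416], dtype=int32))
ram scene [281.9 251.6] None
tknob top [363.6 208.5] (array([362.29906542, 209.92523364]), array([356, 205,  13,  11, 107], dtype=int32))
tknob scene [333.6 186.3] None
red [294.2 208.1] [285 199  20  19 302] [0.5001 0.0192 0.083 ]
red [321.6 227.9] [312 219  20  19 290] [ 0.4564 -0.0397  0.083 ]
red [274.3 235.4] [265 226  20  20 311] [0.4412 0.0629 0.083 ]
```

Run:
```python
from h import *
ims={c:cv2.imread(f'pics/{c}0.png')[:,:,::-1] for c in('top','scene')}
dk=lambda im: im.max(2)<75
for n,p in(('ram',[.453,.13,.146]),('tknob',[.498,-.132,.082])):
    l=[]
    for c in ims:
        uv=proj(c,p);m=np.zeros(ims[c].shape[:2],bool);u,v=uv.astype(int);w=20
        m[v-w:v+w,u-w:u+w]=dk(ims[c])[v-w:v+w,u-w:u+w]
        b=near(blobs(m,20),uv,20);print(n,c,b)
        if b:l.append((c,b[0]))
    if len(l)==2:print(tri(l).round(4))
    print(onz('top',l[0][1],p[2]+.004).round(4))
print(delta([.454,.128,.235],-118),delta([.454,.128,.130],-118))
```

```text
ram top (array([240.4587156, 229.7293578]), array([229, 219,  27,  23, 436], dtype=int32))
ram scene (array([282.95739348, 253.74937343]), array([270, 244,  26,  21, 399], dtype=int32))
[0.45   0.1306 0.1424]
[0.4494 0.1298 0.15  ]
tknob top (array([362.16806723, 209.85714286]), array([356, 204,  13,  12, 119], dtype=int32))
tknob scene (array([333.38732394, 191.37323944]), array([329, 183,  10,  18, 142], dtype=int32))
[ 0.4965 -0.1309  0.0671]
[ 0.4947 -0.1282  0.086 ]
([0.7762, 0.8137, -0.0074], np.float64(0.1011705682591952)) ([0.7762, 0.8137, 0.2026], np.float64(0.1011705682591952))
```

```bash
python3 -m jog '[{"delta_pos":[0.768,0.812,0],"turn":0.1,"hand":1},{"delta_pos":[0.768,0.812,0],"turn":0.1,"hand":1},{"delta_pos":[0.768,0.812,0],"turn":0.1,"hand":1},{"delta_pos":[0.768,0.812,0],"turn":0.1,"hand":1},{"delta_pos":[0.768,0.812,0],"turn":0.1,"hand":1},{"delta_pos":[0.768,0.812,0],"turn":0.1,"hand":1},{"delta_pos":[0.768,0.812,0],"turn":0.1,"hand":1},{"delta_pos":[0.768,0.812,0],"turn":0.1,"hand":1},{"delta_pos":[0.768,0.812,0],"turn":0.1,"hand":1},{"delta_pos":[0.768,0.812,0],"turn":0.1,"hand":1},{"delta_pos":[0.768,0.812,0],"turn":0.1,"hand":1},{"delta_pos":[0.768,0.812,0],"turn":0.1,"hand":1}]' 25
python3 - <<'E'
from h import *
s=ctrl.state();print(delta([.45,.13,.123],-118.6),s['qpos'])
im=optics.snapshot('wrist');cv2.imwrite('pics/w1.png',im[:,:,::-1])
print([(np.round(d['location'],4),d['confidence']) for d in optics.mark_of('wrist','ram_knob')])
E
```

```text
time: 2.7
eef_pos: [0.4502, 0.1311, 0.2314]
eef_rot: [-3.049, 0.755, -0.0]
ft_force: [-0.2, 0.4, 0.1]
grip_width: 0.0856
grasp_force: 0.0
([0.0006, 0.0022, 0.2168], np.float64(0.008720087187409338)) [ 7.04631714e-01  1.24504837e-02 -4.23199539e-01 -6.00894223e-05
 -1.13480847e+00  3.80723282e-01]
[(array([0.4473, 0.1272, 0.1521]), 0.89), (array([0.5805, 0.1815, 0.0042]), 0.25)]
```

View pics/w1.png

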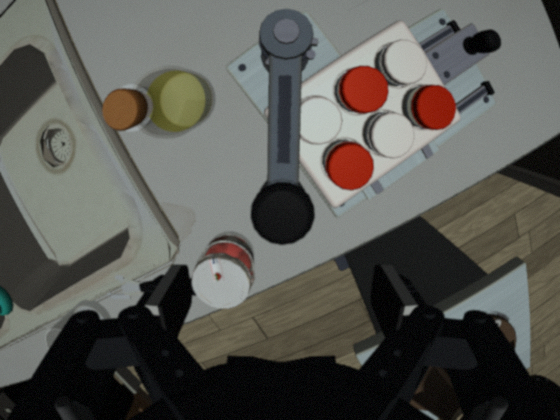

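The wrist view shows the ram knob at (283,212), centred between the fingers. The jam jar at (222,285) is well below them. I'll descend and grip.

```bash
python3 -m jog '[{"delta_pos":[0.001,0.003,0.1],"turn":0,"hand":1},{"delta_pos":[0.001,0.003,0.215],"turn":0,"hand":1},{"delta_pos":[0.001,0.003,0.215],"turn":0,"hand":1},{"delta_pos":[0.001,0.003,0.215],"turn":0,"hand":-0.3},{"delta_pos":[0.001,0.003,0.215],"turn":0,"hand":-0.3},{"delta_pos":[0.001,0.003,0.215],"turn":0,"hand":-0.3},{"delta_pos":[0.001,0.003,0.215],"turn":0,"hand":-0.3},{"delta_pos":[0.001,0.003,0.215],"turn":0,"hand":-0.3}]' 25
python3 - <<'E'
from h import *
s=ctrl.state();p0=s['eef_pos'];Rm=R.from_rotvec(s['eef_rot']).as_matrix()
H=np.array([.569,.065]);r=p0[:2]-H;a=np.arctan2(r[1],r[0]);print(p0,np.hypot(*r),np.degrees(a))
r=r/np.hypot(*r)*.137
for k in range(6,79,6):
    t=np.radians(k);q=np.array([[np.cos(t),-np.sin(t)],[np.sin(t),np.cos(t)]])@r-r
    print(k,np.round(Rm.T@np.r_[q,0]/.5,3),round(-k/90,3))
E
```

```text
time: 3.8
eef_pos: [0.451, 0.129, 0.1246]
eef_rot: [-3.048, 0.756, -0.003]
ft_force: [1.5, 1.0, 1.6]
grip_width: 0.0464
grasp_force: 25.4
[0.4510179  0.12904768 0.12456562] 0.13424560024916105 151.50426723517637
6 [ 0.001  0.029 -0.   ] -0.067
12 [ 0.005  0.057 -0.   ] -0.133
18 [ 0.012  0.085 -0.   ] -0.2
24 [ 0.022  0.112 -0.   ] -0.267
30 [ 0.035  0.137 -0.   ] -0.333
36 [ 0.051  0.162 -0.   ] -0.4
42 [ 0.068  0.184 -0.   ] -0.467
48 [ 0.088  0.205 -0.   ] -0.533
54 [ 0.111  0.223 -0.   ] -0.6
60 [ 0.134  0.239 -0.   ] -0.667
66 [ 0.16   0.252 -0.   ] -0.733
72 [ 0.186  0.263 -0.   ] -0.8
78 [ 0.214  0.27  -0.   ] -0.867
```

```bash
python3 -m jog '[{"delta_pos":[0.001,0.029,0],"turn":-0.067,"hand":-0.3},{"delta_pos":[0.005,0.057,0],"turn":-0.133,"hand":-0.3},{"delta_pos":[0.012,0.085,0],"turn":-0.2,"hand":-0.3},{"delta_pos":[0.022,0.112,0],"turn":-0.267,"hand":-0.3},{"delta_pos":[0.035,0.137,0],"turn":-0.333,"hand":-0.3},{"delta_pos":[0.051,0.162,0],"turn":-0.4,"hand":-0.3},{"delta_pos":[0.068,0.184,0],"turn":-0.467,"hand":-0.3},{"delta_pos":[0.088,0.205,0],"turn":-0.533,"hand":-0.3},{"delta_pos":[0.111,0.223,0],"turn":-0.6,"hand":-0.3},{"delta_pos":[0.111,0.223,0],"turn":-0.6,"hand":-0.3}]' 25
python3 - <<'E'
from h import *
s=ctrl.state();p0=s['eef_pos'];Rm=R.from_rotvec(s['eef_rot']).as_matrix()
H=np.array([.569,.065]);r=p0[:2]-H;print(p0,np.hypot(*r),np.degrees(np.arctan2(r[1],r[0])),s['grip_width'],s['ft_force'],s['qpos'][5])
r=r/np.hypot(*r)*.137
for k in range(3,28,3):
    t=np.radians(k);q=np.array([[np.cos(t),-np.sin(t)],[np.sin(t),np.cos(t)]])@r-r
    print(k,np.round(Rm.T@np.r_[q,0]/.5,3),round(-k/90,3))
E
```

```text
time: 5.05
eef_pos: [0.4476, 0.0041, 0.1239]
eef_rot: [-3.061, -0.707, -0.001]
ft_force: [0.2, 3.7, 1.9]
grip_width: 0.0461
grasp_force: 25.6
[0.44757032 0.00405323 0.12393199] 0.13586638632150141 -153.34746827434384 0.04613351777420185 [0.20992349 3.71645842 1.92048761] 1.5734562622910584
3 [ 0.001  0.014 -0.   ] -0.033
6 [ 0.002  0.029 -0.   ] -0.067
9 [ 0.004  0.043 -0.   ] -0.1
12 [ 0.007  0.057 -0.   ] -0.133
15 [ 0.01   0.071 -0.   ] -0.167
18 [ 0.014  0.085 -0.   ] -0.2
21 [ 0.019  0.098 -0.   ] -0.233
24 [ 0.025  0.111 -0.   ] -0.267
27 [ 0.031  0.124 -0.   ] -0.3
```

```bash
python3 -m jog '[{"delta_pos":[0.001,0.014,0],"turn":-0.033,"hand":-0.3},{"delta_pos":[0.002,0.029,0],"turn":-0.067,"hand":-0.3},{"delta_pos":[0.004,0.043,0],"turn":-0.1,"hand":-0.3},{"delta_pos":[0.006,0.052,0],"turn":-0.122,"hand":-0.3},{"delta_pos":[0.007,0.057,0],"turn":-0.133,"hand":-0.3}]' 
python3 -m jog '[{"delta_pos":[0.001,0.006,0],"turn":-0.01,"hand":-0.3},{"delta_pos":[0.001,0.006,0],"turn":-0.01,"hand":-0.3}]'
```

```text
time: 5.68
eef_pos: [0.4622, -0.0198, 0.1236]
eef_rot: [-2.97, -1.023, 0.002]
ft_force: [-1.6, 3.0, 2.3]
grip_width: 0.0461
grasp_force: 25.6
time: 5.92
eef_pos: [0.4642, -0.0222, 0.1235]
eef_rot: [-2.962, -1.047, 0.003]
ft_force: [-2.8, 2.4, 1.9]
grip_width: 0.0467
grasp_force: 25.6
```

```bash
for i in 1; do python3 -m jog '[{"delta_pos":[0.001,0.008,0],"turn":-0.01,"hand":-0.3},{"delta_pos":[0.001,0.008,0],"turn":-0.01,"hand":-0.3}]'; python3 -m jog '[{"delta_pos":[0.001,0.006,0],"turn":0,"hand":-0.3},{"delta_pos":[0.001,0.006,0],"turn":0,"hand":-0.3}]';done
```

```text
time: 6.18
eef_pos: [0.4648, -0.0233, 0.1222]
eef_rot: [-2.951, -1.065, 0.006]
ft_force: [-11.7, 17.9, 2.3]
grip_width: 0.0464
grasp_force: 26.6
time: 6.42
eef_pos: [0.465, -0.0238, 0.1212]
eef_rot: [-2.948, -1.062, 0.01]
ft_force: [-20.4, 31.2, 2.3]
grip_width: 0.0466
grasp_force: 28.4
```

Force rose to 37 N against the stop, so the head is seated. I'll relax, release and lift.

```bash
python3 -m jog '[{"delta_pos":[-0.002,-0.013,0],"turn":0,"hand":-0.3},{"delta_pos":[-0.002,-0.013,0],"turn":0,"hand":1},{"delta_pos":[-0.002,-0.013,0],"turn":0,"hand":1},{"delta_pos":[-0.002,-0.013,0],"turn":0,"hand":1},{"delta_pos":[-0.002,-0.013,0],"turn":0,"hand":1},{"delta_pos":[-0.002,-0.013,-0.1],"turn":0,"hand":1},{"delta_pos":[-0.002,-0.013,-0.15],"turn":0,"hand":1}]'
python3 - <<'E'
from h import *
im=optics.snapshot('top');cv2.imwrite('pics/t2.png',im[:,:,::-1])
for t in('ram_knob','head_hinge','tray_grip'):print(t,[(np.round(d['location'],4),round(d['confidence'],2)) for d in optics.mark_of('top',t)][:1])
im=optics.snapshot('scene');cv2.imwrite('pics/s2.png',im[:,:,::-1])
for t in('ram_knob','head_hinge','tray_grip','tray_mid'):print(t,[(np.round(d['location'],4),round(d['confidence'],2)) for d in optics.mark_of('scene',t)][:2])
p=ctrl.state()['eef_pos'];im=optics.snapshot('wrist');cv2.imwrite('pics/w2.png',im[:,:,::-1]);print(p)
for t in('ram_knob','head_hinge','tray_grip','stand'):print(t,[(np.round(d['location'],4),round(d['confidence'],2)) for d in optics.mark_of('wrist',t)][:2])
print(ctrl.state()['qpos'])
E
```

```text
time: 7.3
eef_pos: [0.4662, -0.0225, 0.201]
eef_rot: [2.953, 1.071, 0.003]
ft_force: [0.3, 0.3, -0.3]
grip_width: 0.0852
grasp_force: 0.0
ram_knob []
head_hinge [(array([0.5684, 0.0638, 0.1156]), 0.5)]
tray_grip [(array([ 0.4963, -0.1348,  0.0756]), 0.75)]
ram_knob [(array([ 0.464 , -0.0231,  0.1484]), 0.81)]
head_hinge [(array([0.572 , 0.0646, 0.1099]), 0.96)]
tray_grip [(array([ 0.4958, -0.1325,  0.0811]), 0.62)]
tray_mid [(array([0.476 , 0.0128, 0.033 ]), 0.61)]
[ 0.46481347 -0.02265785  0.19796677]
ram_knob [(array([ 0.4621, -0.0217,  0.1505]), 0.63)]
head_hinge [(array([0.567 , 0.0638, 0.1088]), 0.91)]
tray_grip [(array([ 0.4967, -0.1305,  0.078 ]), 0.64)]
stand [(array([ 0.4649, -0.0237, -0.0057]), 0.85), (array([ 0.4599, -0.0398,  0.0328]), 0.68)]
[ 3.76099208e-01  3.49655683e-02 -4.79591725e-01  1.98567552e-06
 -1.05673638e+00  1.89067421e+00]
```

View pics/w2.png

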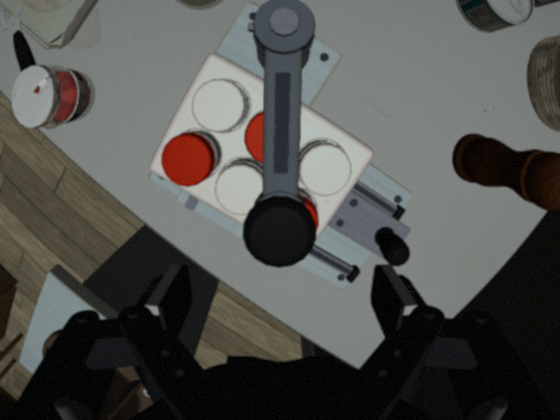

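The wrist view shows the head over the tray with the ram knob at (279,230). The tray knob is at (392,245), clear of the mill at (490,170). Next I'll turn the hand and go to the tray knob.

Run:
```python
from h import *
print(delta([.4965,-.131,.2],-171.6),delta([.4965,-.131,.057]))
```

```text
([-0.0911, 0.2067, -0.0028], np.float64(1.3497400399882538)) ([-0.0909, 0.2067, 0.2832], None)
```

```bash
python3 -m jog '[{"delta_pos":[-0.091,0.207,-0.003],"turn":0.5,"hand":1},{"delta_pos":[-0.091,0.207,-0.003],"turn":0.5,"hand":1},{"delta_pos":[-0.091,0.207,-0.003],"turn":1,"hand":1},{"delta_pos":[-0.091,0.207,-0.003],"turn":1,"hand":1},{"delta_pos":[-0.091,0.207,-0.003],"turn":1,"hand":1},{"delta_pos":[-0.091,0.207,-0.003],"turn":1,"hand":1},{"delta_pos":[-0.091,0.207,-0.003],"turn":1,"hand":1},{"delta_pos":[-0.091,0.207,-0.003],"turn":1,"hand":1},{"delta_pos":[-0.091,0.207,-0.003],"turn":1,"hand":1}]' >/dev/null
python3 -m jog '[{"delta_pos":[0,0,0],"turn":0.35,"hand":1},{"delta_pos":[0,0,0],"turn":0.35,"hand":1},{"delta_pos":[0,0,0],"turn":0.35,"hand":1},{"delta_pos":[0,0,0],"turn":0.35,"hand":1}]'
python3 - <<'E'
from h import *
im=optics.snapshot('wrist');cv2.imwrite('pics/w3.png',im[:,:,::-1])
for t in('tray_grip',):print(t,[(np.round(d['location'],4),round(d['confidence'],2)) for d in optics.mark_of('wrist',t)][:2])
print(delta([.4965,-.131,.057],-171.6),ctrl.state()['qpos'])
im=optics.snapshot('top');cv2.imwrite('pics/t3.png',im[:,:,::-1])
print([(np.round(d['location'],4),round(d['confidence'],2)) for d in optics.mark_of('top','ram_knob')])
E
```

```text
time: 9.62
eef_pos: [0.4967, -0.1311, 0.2002]
eef_rot: [2.379, -2.052, -0.0]
ft_force: [-1.2, 0.2, 0.7]
grip_width: 0.0851
grasp_force: 0.0
tray_grip [(array([ 0.4977, -0.1297,  0.0777]), 0.59)]
([-0.0002, 0.0004, 0.2865], np.float64(0.00234528157520736)) [ 1.24621700e-01  1.16633307e-01 -3.84577014e-01  6.78914193e-06
 -1.06963949e+00  2.56666546e-02]
[(array([ 0.4631, -0.021 ,  0.1499]), 0.76)]
```

View pics/w3.png

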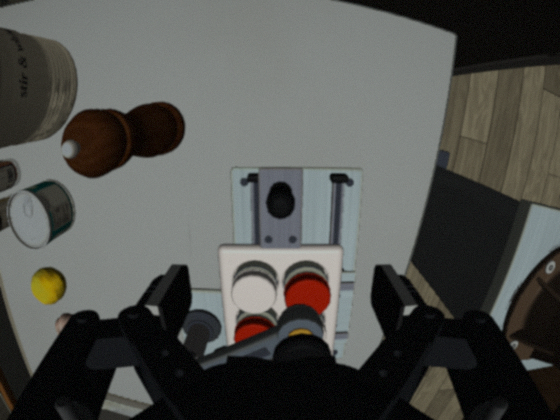

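The wrist view shows the tray knob at (281,200), centred between the fingers, with the tray edges square to the tool. I'll descend and grip.

```bash
python3 -m jog '[{"delta_pos":[0,0,0.1],"turn":0,"hand":1},{"delta_pos":[0,0,0.2],"turn":0,"hand":1},{"delta_pos":[0,0,0.286],"turn":0,"hand":1},{"delta_pos":[0,0,0.286],"turn":0,"hand":1},{"delta_pos":[0,0,0.286],"turn":0,"hand":-0.8},{"delta_pos":[0,0,0.286],"turn":0,"hand":-0.8},{"delta_pos":[0,0,0.286],"turn":0,"hand":-0.8},{"delta_pos":[0,0,0.286],"turn":0,"hand":-0.8},{"delta_pos":[0,0,0.286],"turn":0,"hand":-0.8}]' 40
python3 - <<'E'
from h import *
p=ctrl.state()['eef_pos'];y=np.radians(8.43);S=np.array([.464,-.023]);M=np.array([[np.cos(y),-np.sin(y)],[np.sin(y),np.cos(y)]])
print(p,'tray,saddle if grip centred',M.T@(p[:2]-S)+[0,.147])
for a,b in((.026,.052),(.026,-.052),(-.026,0)):print(a,b,S+M@[a,b-.147],delta([*(S+M@[a,b-.147]),p[2]]))
im=optics.snapshot('top')
for b in blobs(red(im)):print(b[0].round(1),b[1][4],M.T@(onz('top',b[0],.083)[:2]-S))
E
```

```text
time: 10.95
eef_pos: [0.4974, -0.1311, 0.0584]
eef_rot: [-2.377, 2.052, -0.002]
ft_force: [-1.2, 0.8, 7.2]
grip_width: 0.0228
grasp_force: 38.9
[ 0.49744985 -0.13111303  0.05844698] tray,saddle if grip centred [0.01723897 0.03515128]
0.026 0.052 [ 0.50364618 -0.11316197] ([-0.0337, -0.0175, 0.0], None)
0.026 -0.052 [ 0.51889269 -0.21603832] ([0.1743, -0.0176, 0.0001], None)
-0.026 0 [ 0.45983126 -0.17222339] ([0.0703, 0.0864, -0.0001], None)
```

```bash
python3 -m jog '[{"delta_pos":[-0.01,-0.006,0],"turn":0,"hand":-0.8},{"delta_pos":[-0.02,-0.012,0],"turn":0,"hand":-0.8},{"delta_pos":[-0.03,-0.018,0],"turn":0,"hand":-0.8},{"delta_pos":[-0.04,-0.024,0],"turn":0,"hand":-0.8},{"delta_pos":[-0.045,-0.028,0],"turn":0,"hand":-0.8},{"delta_pos":[-0.05,-0.03,0],"turn":0,"hand":-0.8},{"delta_pos":[-0.05,-0.03,0],"turn":0,"hand":-0.8}]'
python3 -m jog '[{"delta_pos":[-0.003,-0.002,0],"turn":0,"hand":-0.8},{"delta_pos":[-0.003,-0.002,0],"turn":0,"hand":-0.8}]'
python3 -m jog '[{"delta_pos":[-0.003,-0.002,0],"turn":0,"hand":-0.8},{"delta_pos":[-0.003,-0.002,0],"turn":0,"hand":-0.8}]'
```

```text
time: 11.88
eef_pos: [0.5084, -0.1043, 0.0584]
eef_rot: [-2.378, 2.052, -0.002]
ft_force: [-2.0, -0.6, 7.0]
grip_width: 0.023
grasp_force: 39.0
time: 12.12
eef_pos: [0.5085, -0.1041, 0.0584]
eef_rot: [2.377, -2.051, 0.002]
ft_force: [-1.8, -9.7, 8.5]
grip_width: 0.0231
grasp_force: 39.1
time: 12.38
eef_pos: [0.5085, -0.1039, 0.0585]
eef_rot: [2.375, -2.05, 0.002]
ft_force: [-2.3, -19.1, 9.1]
grip_width: 0.0232
grasp_force: 39.2
```

Both stop readings agree with vision to within 0.5 mm. I'll move to (26, 52) for the near-right lid.

```bash
cat >> h.py <<'E'
Y=np.radians(8.43);S=np.array([.464,-.023]);M=np.array([[np.cos(Y),-np.sin(Y)],[np.sin(Y),np.cos(Y)]])
def ts(): 
    p=ctrl.state()['eef_pos'];return (M.T@(p[:2]-S)+[0,.147-.0004])*1000
E
python3 -m jog '[{"delta_pos":[0.011,0.008,0],"turn":0,"hand":-0.8},{"delta_pos":[0.0215,0.0165,0],"turn":0,"hand":-0.8},{"delta_pos":[0.0215,0.0165,0],"turn":0,"hand":-0.8},{"delta_pos":[0.0215,0.0165,0],"turn":0,"hand":-0.8}]'
python3 -c "
from h import *
print(ts())"
```

```text
time: 12.88
eef_pos: [0.5037, -0.1131, 0.0584]
eef_rot: [-2.378, 2.052, -0.003]
ft_force: [0.3, -1.5, 7.2]
grip_width: 0.0231
grasp_force: 39.2
[26.08077289 51.61984296]
```

```bash
python3 -m jog '[{"delta_pos":[0,0,0],"turn":0,"hand":1},{"delta_pos":[0,0,0],"turn":0,"hand":1},{"delta_pos":[0,0,0],"turn":0,"hand":1},{"delta_pos":[0,0,-0.12],"turn":0,"hand":1},{"delta_pos":[0,0,-0.24],"turn":0,"hand":0},{"delta_pos":[-0.1,0.026,-0.24],"turn":0,"hand":-1},{"delta_pos":[-0.19,0.052,-0.24],"turn":0,"hand":-1},{"delta_pos":[-0.19,0.052,-0.24],"turn":0,"hand":-1},{"delta_pos":[-0.19,0.052,-0.24],"turn":0,"hand":-1},{"delta_pos":[-0.19,0.052,-0.24],"turn":0,"hand":-1}]'
python3 - <<'E'
from h import *
im=optics.snapshot('scene');cv2.imwrite('pics/s4.png',cv2.resize(im[150:310,200:400,::-1],None,fx=4,fy=3.75))
print(delta([*S,.138]))
E
```

```text
time: 14.12
eef_pos: [0.4635, -0.0231, 0.1771]
eef_rot: [2.376, -2.054, -0.0]
ft_force: [-0.1, 0.0, -0.2]
grip_width: -0.0004
grasp_force: 0.0
([-0.0003, -0.0012, 0.078], None)
```

View pics/s4.png

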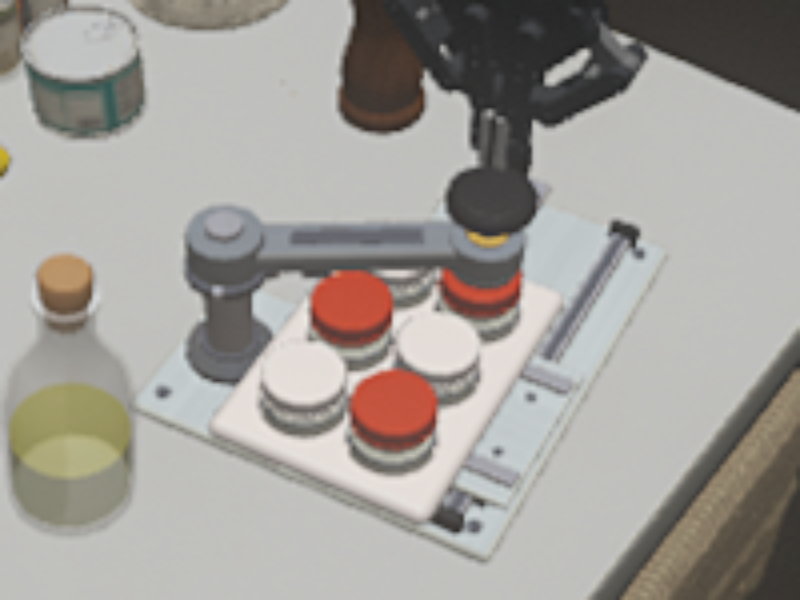

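The crop shows the near-right red lid at (480,290), directly under the ram (480,240), with the shut fingers over the palm knob. I'll press.

```bash
python3 -m jog '[{"delta_pos":[0,-0.001,0.04],"turn":0,"hand":-1},{"delta_pos":[0,-0.001,0.052],"turn":0,"hand":-1},{"delta_pos":[0,-0.001,0.062],"turn":0,"hand":-1},{"delta_pos":[0,-0.001,0.07],"turn":0,"hand":-1},{"delta_pos":[0,-0.001,0.078],"turn":0,"hand":-1},{"delta_pos":[0,-0.001,0.078],"turn":0,"hand":-1}]'
python3 -m jog '[{"delta_pos":[0,0,0.004],"turn":0,"hand":-1},{"delta_pos":[0,0,0.004],"turn":0,"hand":-1}]'
python3 -m jog '[{"delta_pos":[0,0,0.004],"turn":0,"hand":-1},{"delta_pos":[0,0,0.004],"turn":0,"hand":-1}]'
```

```text
time: 14.92
eef_pos: [0.4639, -0.0229, 0.1387]
eef_rot: [2.378, -2.053, 0.001]
ft_force: [-1.5, -2.0, 2.8]
grip_width: -0.0003
grasp_force: 1.6
time: 15.18
eef_pos: [0.4642, -0.0231, 0.1378]
eef_rot: [2.378, -2.053, 0.002]
ft_force: [-5.4, -3.4, 14.3]
grip_width: 0.0
grasp_force: 7.2
time: 15.42
eef_pos: [0.4647, -0.0233, 0.1375]
eef_rot: [-2.379, 2.051, -0.005]
ft_force: [-10.7, -3.6, 31.1]
grip_width: -0.0001
grasp_force: 15.4
```

Contact went solid at z = 0.1377 m, 14 mm down, with the force rising to 31 N, so the first lid is home. Back to the tray knob.

```bash
python3 -m jog '[{"delta_pos":[0,0,-0.03],"turn":0,"hand":-1},{"delta_pos":[0,0,-0.09],"turn":0,"hand":-1},{"delta_pos":[0.09,-0.025,-0.09],"turn":0,"hand":0},{"delta_pos":[0.19,-0.052,-0.09],"turn":0,"hand":1},{"delta_pos":[0.19,-0.052,-0.09],"turn":0,"hand":1},{"delta_pos":[0.19,-0.052,-0.09],"turn":0,"hand":1},{"delta_pos":[0.19,-0.052,-0.09],"turn":0,"hand":1},{"delta_pos":[0.19,-0.052,-0.09],"turn":0,"hand":1}]'
python3 - <<'E'
from h import *
im=optics.snapshot('wrist');cv2.imwrite('pics/w5.png',im[:,:,::-1])
for t in('tray_grip','ram_knob'):print(t,[(np.round(d['location'],4),round(d['confidence'],2)) for d in optics.mark_of('wrist',t)][:2])
im=optics.snapshot('top')
for t in('tray_grip','ram_knob'):print(t,[(np.round(d['location'],4),round(d['confidence'],2)) for d in optics.mark_of('top',t)][:2])
print(delta([.5037,-.1131,.0584],-171.6),ts())
E
```

```text
time: 16.42
eef_pos: [0.5033, -0.1119, 0.1795]
eef_rot: [-2.379, 2.051, -0.0]
ft_force: [-0.5, 0.3, -0.1]
grip_width: 0.0858
grasp_force: 0.0
tray_grip [(array([ 0.5031, -0.1146,  0.0789]), 0.76), (array([ 6.337e-01, -1.739e-01,  6.000e-04]), 0.62)]
ram_knob [(array([ 0.4611, -0.0271,  0.1541]), 0.92)]
tray_grip [(array([ 0.5056, -0.1185,  0.0745]), 0.6)]
ram_knob [(array([ 0.4624, -0.0228,  0.1506]), 0.89)]
([0.0014, -0.0004, 0.242], np.float64(-5.5503078895134824e-05)) [25.81429244 52.34530057]
```

```bash
python3 -m jog '[{"delta_pos":[0.002,0,0.1],"turn":0,"hand":1},{"delta_pos":[0.002,0,0.2],"turn":0,"hand":1},{"delta_pos":[0.002,0,0.242],"turn":0,"hand":1},{"delta_pos":[0.002,0,0.242],"turn":0,"hand":-0.8},{"delta_pos":[0.002,0,0.242],"turn":0,"hand":-0.8},{"delta_pos":[0.002,0,0.242],"turn":0,"hand":-0.8},{"delta_pos":[0.002,0,0.242],"turn":0,"hand":-0.8},{"delta_pos":[0.002,0,0.242],"turn":0,"hand":-0.8}]' 40
python3 -c "
from h import *
print(ts())"
```

```text
time: 17.73
eef_pos: [0.5043, -0.1136, 0.0595]
eef_rot: [-2.377, 2.052, -0.002]
ft_force: [-1.5, 0.9, 7.6]
grip_width: 0.0228
grasp_force: 39.0
[26.53237788 51.03122465]
```

```bash
python3 -m jog '[{"delta_pos":[0.03,0,0],"turn":0,"hand":-0.8},{"delta_pos":[0.06,0,0],"turn":0,"hand":-0.8},{"delta_pos":[0.09,0,0],"turn":0,"hand":-0.8},{"delta_pos":[0.12,0,0],"turn":0,"hand":-0.8},{"delta_pos":[0.15,0,0],"turn":0,"hand":-0.8},{"delta_pos":[0.18,0,0],"turn":0,"hand":-0.8},{"delta_pos":[0.2,0,0],"turn":0,"hand":-0.8},{"delta_pos":[0.215,0,0],"turn":0,"hand":-0.8},{"delta_pos":[0.224,0,0],"turn":0,"hand":-0.8},{"delta_pos":[0.226,0,0],"turn":0,"hand":-0.8},{"delta_pos":[0.226,0,0],"turn":0,"hand":-0.8}]'
python3 -c "
from h import *
print(ts())"
```

```text
time: 19.1
eef_pos: [0.5202, -0.2241, 0.0593]
eef_rot: [-2.376, 2.052, 0.0]
ft_force: [-2.8, 10.6, 9.4]
grip_width: 0.0228
grasp_force: 39.5
[ 26.16401398 -60.54403192]
```

```bash
python3 -m jog '[{"delta_pos":[-0.01,0,0],"turn":0,"hand":-0.8},{"delta_pos":[-0.019,0,0],"turn":0,"hand":-0.8},{"delta_pos":[-0.019,0,0],"turn":0,"hand":-0.8},{"delta_pos":[-0.019,0,0],"turn":0,"hand":-0.8}]'
python3 -c "
from h import *
print(ts(),delta([*S,.0593]))"
```

```text
time: 19.6
eef_pos: [0.5193, -0.216, 0.0595]
eef_rot: [-2.377, 2.052, -0.003]
ft_force: [-0.6, 1.6, 6.1]
grip_width: 0.0232
grasp_force: 39.2
[ 26.43674326 -52.41990517] ([-0.398, 0.0531, 0.0], None)
```

```bash
python3 -m jog '[{"delta_pos":[0,0,0],"turn":0,"hand":1},{"delta_pos":[0,0,0],"turn":0,"hand":1},{"delta_pos":[0,0,0],"turn":0,"hand":1},{"delta_pos":[0,0,-0.12],"turn":0,"hand":1},{"delta_pos":[0,0,-0.24],"turn":0,"hand":0},{"delta_pos":[-0.1,0.013,-0.24],"turn":0,"hand":-1},{"delta_pos":[-0.2,0.026,-0.24],"turn":0,"hand":-1},{"delta_pos":[-0.3,0.039,-0.24],"turn":0,"hand":-1},{"delta_pos":[-0.398,0.053,-0.24],"turn":0,"hand":-1},{"delta_pos":[-0.398,0.053,-0.24],"turn":0,"hand":-1},{"delta_pos":[-0.398,0.053,-0.24],"turn":0,"hand":-1},{"delta_pos":[-0.398,0.053,-0.24],"turn":0,"hand":-1}]'
python3 - <<'E'
from h import *
im=optics.snapshot('scene');cv2.imwrite('pics/s6.png',cv2.resize(im[150:310,200:400,::-1],None,fx=4,fy=3.75))
print(delta([*S,.138]))
E
```

```text
time: 21.1
eef_pos: [0.4635, -0.0238, 0.1782]
eef_rot: [2.376, -2.055, -0.0]
ft_force: [0.8, -0.0, -0.2]
grip_width: -0.0002
grasp_force: 0.0
([-0.0017, -0.0014, 0.0802], None)
```

View pics/s6.png

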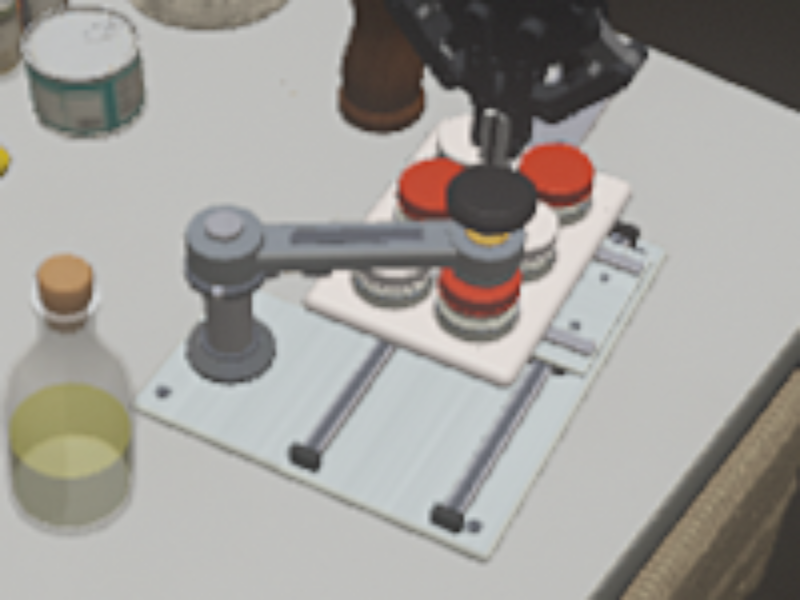

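The near-left red lid at (480,295) is now under the ram, and the near-right lid at (555,180) sits lower with almost no neck showing. I'll press.

```bash
python3 -m jog '[{"delta_pos":[-0.002,-0.001,0.04],"turn":0,"hand":-1},{"delta_pos":[-0.002,-0.001,0.052],"turn":0,"hand":-1},{"delta_pos":[-0.002,-0.001,0.062],"turn":0,"hand":-1},{"delta_pos":[-0.002,-0.001,0.07],"turn":0,"hand":-1},{"delta_pos":[-0.002,-0.001,0.08],"turn":0,"hand":-1},{"delta_pos":[-0.002,-0.001,0.08],"turn":0,"hand":-1}]'
python3 -m jog '[{"delta_pos":[0,0,0.004],"turn":0,"hand":-1},{"delta_pos":[0,0,0.004],"turn":0,"hand":-1}]'
python3 -m jog '[{"delta_pos":[0,0,0.003],"turn":0,"hand":-1},{"delta_pos":[0,0,0.003],"turn":0,"hand":-1}]'
```

```text
time: 21.9
eef_pos: [0.4639, -0.0223, 0.1387]
eef_rot: [2.378, -2.053, 0.001]
ft_force: [-0.4, -1.7, 2.8]
grip_width: -0.0001
grasp_force: 1.6
time: 22.15
eef_pos: [0.4641, -0.0223, 0.1378]
eef_rot: [-2.378, 2.052, -0.002]
ft_force: [-6.2, -1.3, 15.7]
grip_width: 0.0002
grasp_force: 7.7
time: 22.4
eef_pos: [0.4642, -0.0223, 0.1375]
eef_rot: [-2.378, 2.052, -0.003]
ft_force: [-11.5, 0.4, 28.7]
grip_width: 0.0004
grasp_force: 14.4
```

```bash
python3 -m jog '[{"delta_pos":[0,0,-0.03],"turn":0,"hand":-1},{"delta_pos":[0,0,-0.09],"turn":0,"hand":-1},{"delta_pos":[0.1,-0.013,-0.09],"turn":0,"hand":-1},{"delta_pos":[0.2,-0.026,-0.09],"turn":0,"hand":0},{"delta_pos":[0.3,-0.04,-0.09],"turn":0,"hand":1},{"delta_pos":[0.4,-0.053,-0.09],"turn":0,"hand":1},{"delta_pos":[0.4,-0.053,-0.09],"turn":0,"hand":1},{"delta_pos":[0.4,-0.053,-0.09],"turn":0,"hand":1},{"delta_pos":[0.4,-0.053,-0.09],"turn":0,"hand":1},{"delta_pos":[0.4,-0.053,-0.09],"turn":0,"hand":1}]'
python3 - <<'E'
from h import *
print(delta([.5193,-.216,.0595],-171.6))
im=optics.snapshot('wrist')
for t in('tray_grip',):print(t,[(np.round(d['location'],4),round(d['confidence'],2)) for d in optics.mark_of('wrist',t)][:2])
E
```

```text
time: 23.65
eef_pos: [0.5191, -0.2151, 0.1801]
eef_rot: [-2.379, 2.051, -0.001]
ft_force: [0.1, -0.3, 0.3]
grip_width: 0.0853
grasp_force: 0.0
([0.0018, 0.0001, 0.2412], np.float64(0.0006021804346251732))
tray_grip [(array([ 0.5202, -0.2155,  0.0783]), 0.64), (array([ 6.36e-01, -1.74e-01,  5.00e-04]), 0.61)]
```

```bash
python3 -m jog '[{"delta_pos":[0.002,0,0.1],"turn":0,"hand":1},{"delta_pos":[0.002,0,0.2],"turn":0,"hand":1},{"delta_pos":[0.002,0,0.242],"turn":0,"hand":1},{"delta_pos":[0.002,0,0.242],"turn":0,"hand":-0.8},{"delta_pos":[0.002,0,0.242],"turn":0,"hand":-0.8},{"delta_pos":[0.002,0,0.242],"turn":0,"hand":-0.8},{"delta_pos":[0.002,0,0.242],"turn":0,"hand":-0.8},{"delta_pos":[0.002,0,0.242],"turn":0,"hand":-0.8}]' 40
python3 -c "
from h import *
print(ts())"
```

```text
time: 24.75
eef_pos: [0.52, -0.2171, 0.0602]
eef_rot: [-2.377, 2.052, -0.003]
ft_force: [-2.0, 1.1, 7.7]
grip_width: 0.0232
grasp_force: 39.0
[ 26.92613031 -53.59655863]
```

```bash
python3 -m jog '[{"delta_pos":[-0.02,0.02,0],"turn":0,"hand":-0.8},{"delta_pos":[-0.04,0.045,0],"turn":0,"hand":-0.8},{"delta_pos":[-0.065,0.07,0],"turn":0,"hand":-0.8},{"delta_pos":[-0.09,0.095,0],"turn":0,"hand":-0.8},{"delta_pos":[-0.105,0.11,0],"turn":0,"hand":-0.8},{"delta_pos":[-0.105,0.116,0],"turn":0,"hand":-0.8},{"delta_pos":[-0.105,0.12,0],"turn":0,"hand":-0.8},{"delta_pos":[-0.105,0.122,0],"turn":0,"hand":-0.8},{"delta_pos":[-0.105,0.122,0],"turn":0,"hand":-0.8}]'
python3 -c "
from h import *
print(ts())"
```

```text
time: 25.88
eef_pos: [0.4535, -0.1734, 0.0602]
eef_rot: [-2.376, 2.05, -0.006]
ft_force: [4.4, 2.1, 5.8]
grip_width: 0.0227
grasp_force: 39.5
[-32.47546507  -0.64182685]
```

```bash
python3 -m jog '[{"delta_pos":[0,-0.008,0],"turn":0,"hand":-0.8},{"delta_pos":[0,-0.0155,0],"turn":0,"hand":-0.8},{"delta_pos":[0,-0.0155,0],"turn":0,"hand":-0.8},{"delta_pos":[0,-0.0155,0],"turn":0,"hand":-0.8}]'
python3 -c "
from h import *
print(ts(),delta([*S,.0593]))"
```

```text
time: 26.38
eef_pos: [0.4593, -0.1726, 0.06]
eef_rot: [-2.377, 2.052, -0.003]
ft_force: [-0.0, 0.6, 8.9]
grip_width: 0.0225
grasp_force: 39.9
[-26.55241092  -0.73440953] ([-0.2947, -0.053, 0.0013], None)
```

```bash
python3 -m jog '[{"delta_pos":[0,0,0],"turn":0,"hand":1},{"delta_pos":[0,0,0],"turn":0,"hand":1},{"delta_pos":[0,0,0],"turn":0,"hand":1},{"delta_pos":[0,0,-0.12],"turn":0,"hand":1},{"delta_pos":[0,0,-0.24],"turn":0,"hand":0},{"delta_pos":[-0.1,-0.018,-0.24],"turn":0,"hand":-1},{"delta_pos":[-0.2,-0.036,-0.24],"turn":0,"hand":-1},{"delta_pos":[-0.294,-0.053,-0.24],"turn":0,"hand":-1},{"delta_pos":[-0.294,-0.053,-0.24],"turn":0,"hand":-1},{"delta_pos":[-0.294,-0.053,-0.24],"turn":0,"hand":-1},{"delta_pos":[-0.294,-0.053,-0.24],"turn":0,"hand":-1}]'
python3 - <<'E'
from h import *
im=optics.snapshot('scene');cv2.imwrite('pics/s7.png',cv2.resize(im[150:310,200:400,::-1],None,fx=4,fy=3.75))
im=optics.snapshot('top')
for b in blobs(red(im)):print(b[0].round(1),b[1][4],M.T@(onz('top',b[0],.076)[:2]-S))
print(delta([*S,.138]))
E
```

```text
time: 27.75
eef_pos: [0.4635, -0.0243, 0.1786]
eef_rot: [2.376, -2.054, -0.0]
ft_force: [0.2, -0.6, 0.1]
grip_width: 0.0
grasp_force: 0.0
([-0.0026, -0.0013, 0.0813], None)
```

View pics/s7.png

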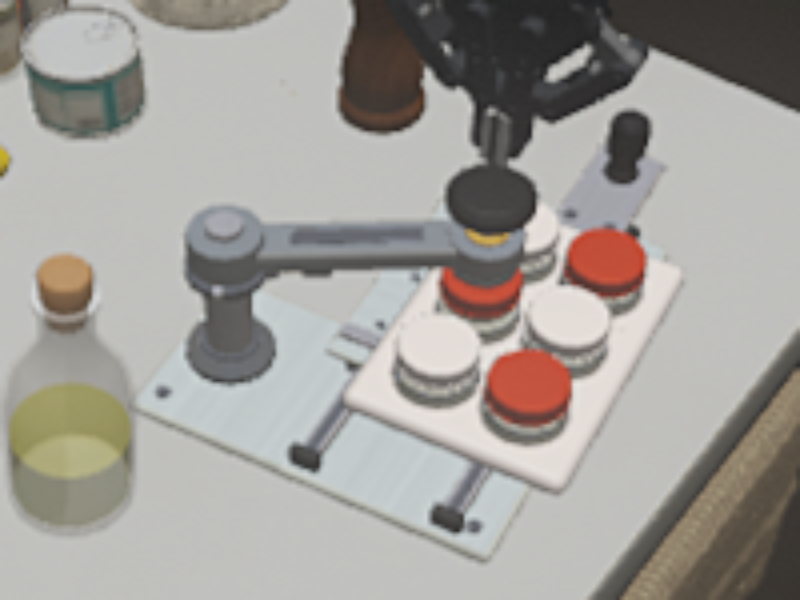

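The far-middle red lid at (480,295) is under the ram, and the other two red lids at (605,265) and (528,390) are home. I'll press the last one.

```bash
python3 -m jog '[{"delta_pos":[-0.003,-0.001,0.04],"turn":0,"hand":-1},{"delta_pos":[-0.003,-0.001,0.052],"turn":0,"hand":-1},{"delta_pos":[-0.003,-0.001,0.062],"turn":0,"hand":-1},{"delta_pos":[-0.003,-0.001,0.07],"turn":0,"hand":-1},{"delta_pos":[-0.003,-0.001,0.081],"turn":0,"hand":-1},{"delta_pos":[-0.003,-0.001,0.081],"turn":0,"hand":-1}]'
python3 -m jog '[{"delta_pos":[0,0,0.004],"turn":0,"hand":-1},{"delta_pos":[0,0,0.004],"turn":0,"hand":-1}]'
python3 -m jog '[{"delta_pos":[0,0,0.003],"turn":0,"hand":-1},{"delta_pos":[0,0,0.003],"turn":0,"hand":-1}]'
python3 -m jog '[{"delta_pos":[0,0,-0.03],"turn":0,"hand":-1},{"delta_pos":[0,0,-0.1],"turn":0,"hand":-1},{"delta_pos":[0.1,0,-0.2],"turn":0,"hand":-1},{"delta_pos":[0.2,0,-0.3],"turn":0,"hand":-1},{"delta_pos":[0.3,0,-0.3],"turn":0,"hand":-1},{"delta_pos":[0.4,0,-0.3],"turn":0,"hand":-1},{"delta_pos":[0.4,0,-0.3],"turn":0,"hand":-1},{"delta_pos":[0.4,0,-0.3],"turn":0,"hand":-1}]'
python3 - <<'E'
from h import *
a=optics.snapshot('scene');b=optics.snapshot('top')
for c in('scene','top'):print([(np.round(d['location'],4),round(d['confidence'],2)) for d in optics.mark_of(c,'ram_knob')][:2])
f=lambda i,v,u:cv2.resize(i[v:v+150,u:u+100,::-1],(400,600))
cv2.imwrite('pics/s8.png',np.hstack([f(a,160,260),f(b,150,250)]))
E
```

```text
time: 28.6
eef_pos: [0.4641, -0.0223, 0.1387]
eef_rot: [2.378, -2.053, 0.001]
ft_force: [-1.4, -1.9, 2.6]
grip_width: 0.0003
grasp_force: 1.6
time: 28.85
eef_pos: [0.4643, -0.0222, 0.1378]
eef_rot: [-2.378, 2.052, -0.002]
ft_force: [-5.9, -0.8, 15.9]
grip_width: -0.0002
grasp_force: 8.0
time: 29.1
eef_pos: [0.4645, -0.0222, 0.1376]
eef_rot: [-2.378, 2.052, -0.003]
ft_force: [-12.4, 0.7, 29.8]
grip_width: -0.0005
grasp_force: 14.9
time: 30.1
eef_pos: [0.493, -0.2198, 0.2844]
eef_rot: [-2.377, 2.055, 0.001]
ft_force: [-0.2, 0.3, 0.0]
grip_width: 0.0002
grasp_force: 0.0
[]
[(array([0.4581, 0.0302, 0.0323]), 0.38)]
```

View pics/s8.png

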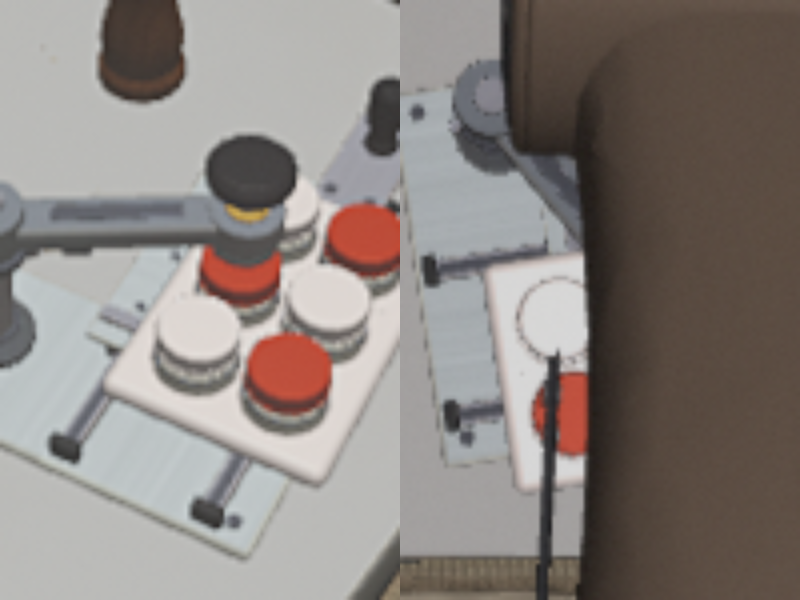

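The scene view shows the ram up with its knob at (250,170), the head in the same seated place, and all three red lids as low as the white ones. The arm is clear, so I'm handing in.

```bash
python3 -c "
from station import ctrl
print(ctrl.close_job())"
```

```text
the job is handed in; nothing more can be done
None
```

The job is handed in at about 30 s: the head is seated, all three red lids were pressed until the ram stopped hard about 14 mm down, and the ram is up with the arm clear.

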